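# Find the good socket with a feeler blade

## Task

One of the dock's three sockets still grips as it should: it takes the feeler blade with a light, even drag, while one other is slack (no drag) and one is far too tight. Take the feeler blade from its stand, feel for the good socket without ever forcing the blade, and leave it standing there, fully home with its shoulder on the cover, released. Leave the brass balls and brass rods where they are.

Things in the scene. Friction and masses are not known exactly. Their poses are not given: they have to be found in the camera images.
- blade_grip (a point): Centre of the feeler blade's grip: black plastic handle block 14 mm thick (x), 28 mm wide (y), 50 mm tall, upright (z up; half a turn about z makes no difference). The point is 28 mm above the handle's underside (shoulder), 22 mm below its top. It starts standing in the stand, shoulder on the stand's top, yaw as the stand's within 0.03 rad.
- blade_shoulder (a point): Centre of the feeler blade's shoulder (underside of its handle, 28 mm below blade_grip, same axes). Below it a steel blade 6 mm thick (x) and 20 mm wide (y) reaches down 50 mm to the tip; the last 12 mm taper to about 2 mm thick.
- blade: The feeler blade itself, loose, 0.08 to 0.15 kg; origin at its shoulder, same axes as blade_grip.
- stand_top (a point): Top of the blade's stand at the middle of its slot: a fixed grey block 70 x 80 x 58 mm tall with one slot 11 mm (x) by 26 mm (y). Slot runs along this point's y.
- dock: Electrode dock: fixed white box with aluminium cover, 80 (x) by 210 (y) by 60 mm tall, origin at the centre of its underside. Three sockets open upward in a row along its y, 60 mm apart; the blade's thickness lies along the dock's x, either way round. In each, a round-nosed sprung brass contact on the +x side presses towards -x. They look alike; which socket is which changes every time.
- rail: Fixed steel rail inside the dock, on the sockets' -x side, opposite the contacts, seen only through the mouths; its flat face lies 4 mm from the mouths' centres, origin at its underside. Once let go in the good socket, the blade is pressed flat against it by the contact with about 7 N; in the tight one it would be over 40 N.
- mouth_1 (a point): Centre of the mouth of socket 1, at the cover's top (60 mm high), at dock y = -60 mm; axes as the dock's. Each mouth is 9 mm (x) by 26 mm (y). The tip meets the contact after 18 to 26 mm of insertion; from about 38 mm on the full thickness is between contact and rail; 50 mm is fully home.
- mouth_2 (a point): Centre of the mouth of socket 2 (the middle one), like mouth_1. Push-in force felt in any socket: slack, under 1.5 N; good, about 2 to 10 N from 26 mm to home; tight, it stops at 20 to 32 mm and would need far more than 15 N: do not force it (30 N is too much), draw it out. Drag is felt only while the blade moves; at rest it fades.
- mouth_3 (a point): Centre of the mouth of socket 3, at dock y = +60 mm, as mouth_1.
- ball1_center (a point): Centre of a brass ball electrode, 54 mm diameter, on a black ring. Bystander.
- ball2_center (a point): Centre of the other brass ball electrode, 54 mm diameter, on a black ring. Bystander.
- rod1: Brass rod electrode with red ends, standing, 42 mm diameter, 111 mm tall, origin at its underside. Bystander.
- rod2: Brass rod electrode with black ends, standing, 42 mm diameter, 111 mm tall, origin at its underside. Bystander.

How it is judged:
On the way:
1. the feeler blade is drawn clear of its stand (height (world z) of blade_shoulder above 0.115 m), for 0.05 s.
At the end, for the whole second after the job is handed in: The blade stands still and released in the good socket: shoulder within 3 mm of the cover and within 6 mm of that mouth's centre, upright within 0.1 rad, gripped by the contact (pressed on the rail with 3 to 20 N) ((horizontal distance between blade_shoulder and mouth_1 below 0.006 m or horizontal distance between blade_shoulder and mouth_2 below 0.006 m or horizontal distance between blade_shoulder and mouth_3 below 0.006 m) and z of blade_shoulder in the frame of mouth_2 below 0.003 m and angle between blade's own z axis and vertical below 0.1 rad and contact force between blade and rail between 3 and 20 N and linear speed of blade below 0.01 m/s); the robot touches nothing.
It fails at once if the blade is forced: it presses on one of the sprung contacts with more than 30 N, or on the dock (cover, rail) with more than 50 N (contact force between blade and dock above 50 N or contact force between blade and c_a above 30 N or contact force between blade and c_b above 30 N or contact force between blade and c_c above 30 N).
It fails at once if a brass ball or rod is moved more than 20 mm (distance of any of ball1_center, ball2_center, rod1, rod2 from where it was at the start of the episode above 0.02 m).
It also fails if it takes over 58 s, if anything falls off the work surface, if the arm or the gripper's body presses on something with over 40 N, if the wrist force passes 120 N, or if a joint passes its speed limit or range.

## Robot

A 7-joint arm with a two-finger parallel gripper is mounted at the origin on the work surface. World frame = base frame: x ahead of the robot, y to its left, z up, the work surface at z = 0. Lengths are in m, angles in rad, forces in N, time in s.
With the tool pointing down it reaches from about 0.425 to 0.925 m from the base axis. Payload 6.8 kg.
Tool frame: the origin (TCP) lies at the very end of the fingers, on their centre line; the grasp point (between the pads) lies 19 mm behind it; z points along the fingers, y is the line along which they close (so a half turn about z gives the same grasp; the last joint's range is limited). The gripper opens to 85 mm and grips with 20 to 120 N. Pads are 22 mm wide; open, the fingers measure 114 mm over their backs; the gripper's body (76 mm by 85 mm) begins 54 mm behind the grasp point. The pads swing forward as they close: fully open they stand 13 mm farther back than shut.
Start: joints at [1.195, 0.477, 0.022, 1.555, -0.011, 1.109, -0.083], TCP at [0.179, -0.651, 0.195] pointing down, gripper open.
Joint ranges: [-2.96, 2.96], [-0.34, 2.1], [-1.41, 1.46], [0.24, 2.44], [-1.37, 4.51], [0.17, 1.92], [-2.96, 2.96]. Speed limits (rad/s): [2.39, 2.39, 3.14, 3.14, 3.14, 3.14, 3.14].

## Interface

Orientations are given as a unit quaternion [w, x, y, z].
In Python, from station import readout, viewer, bot gives the robot as it stands. The module is installed in compiled form; this text tells all that it offers.
- The arm moves only by the shell command python3 -m handwheel 'ROWS' [FORCE]. ROWS is JSON, a list of rows, each a list of 3 entries, a list of its own where there are three numbers: the shift along the tool's x, y, z in mm, then the turn, a rotation vector about the tool's x, y, z in degrees, then the gripper command: -1 is fully open, 1 is shut, values between are in proportion. In form: [[[x, y, z], [ax, ay, az], grip], ...]. A call has 1 to 20 rows; each row is the pose to reach, as a shift and turn from the pose commanded when the call began, along the tool's axes at that moment; what a row does not reach only later rows make up. A row lasts 1/12 s, in which the tool goes at most 41.7 mm and 7.16 degrees, less where a joint would pass 70% of its speed; a pose out of reach is approached as far as the arm can. A call with a gripper value outside its range is refused whole. The fingers move at their own pace and stop on an object; FORCE is the grip in N (left out, the last holds). Time passes only in rows, so rows that repeat a pose let the fingers close. It gives the time, the measured TCP pose, the force and the opening at its end, in the units of the state.
- readout.get_obs(): the state, without advancing time (a new reading comes with each control period).
- viewer.read_camera(name): name is "side" or "top" or "wrist"; returns a dict with "frame" (384x512x3 uint8, red, green, blue), "fx", "fy", "cx", "cy" (pixels), "rvec" (rotation vector, rad) and "tvec" (3), from world to camera coordinates, as OpenCV has them; the wrist camera has in their place "tool_from_camera" (4x4, takes a point from camera to tool coordinates, whose origin is the TCP and whose axes are the flange's). Camera axes: x right, y down, z forward; pixel columns grow to the right and rows downward; lengths in m; the calibration is good to about 2 mm. The wrist camera is an equidistant fisheye: a pixel r from the principal point sees the ray r / f radians off the axis. A picture is of the moment at which its call begins: read the wrist's pose just before it. There is no depth.
- bot.hand_in(): hands the job in, once; it reports no verdict.
Trained networks look in a picture, given as the dict that the camera call returned (one of the last four; its "shot" number tells which), for a name from the list of things; names that differ only in an ending like _2 or _b are one class to them, and where a whole thing is asked for, a point or a joint stands for the part that bears it (a point fixed in the world has none). Each returns a list of dicts, best first, with "score" (0 to 1); they miss things now and then, are a little off and sometimes report something else, mostly with a low value. They report only what shows in the picture. A call takes as long as a camera call.
- viewer.search_frame(picture, target): "rect" ([centre column, centre row, width, height] in pixels, round what is visible of it).
- viewer.outline_of(picture, target): "mask" (384x512 bool, what is visible of it) and "rect" ([centre column, centre row, width, height] in pixels, round what is visible of it).
The state is a dict: "t": time; "q": joint angles; "joint_vel": joint speeds; "joint_torque": joint torques, N m; "eef_pos": TCP position; "tool_rot": TCP orientation; "contact_force": force on the tool from outside, world axes, zero at the start; "torque": the same for the moment, N m; "gripper_width": opening from 0.0 (shut) to 1.0 (fully open).
Only numpy, scipy, OpenCV 4.12 (cv2) and the standard library are available. Lean on these libraries where they do the work, as an engineer would, in place of code of your own. Each camera call takes 0.05 s, during which the arm holds its last target. There are 200 camera calls.

## Working session

There is one attempt and no reset: what is moved stays moved. The work goes in short steps, Python scripts to look and compute and a shell command to move; the robot and the scene stay as the last step left them, time stands still between calls to the robot, and variables do not carry over. Pictures are saved under pics/ and viewed, on a budget of 10 in all, crops included, one or two more only if the job needs it, and the job is handed in when it is done.

```bash
mkdir -p pics; python3 - <<'E'
from station import readout, viewer
import cv2,numpy as np
o=readout.get_obs(); print({k:np.round(v,3).tolist() for k,v in o.items()})
ims=[]
for n in("top","side"):
    p=viewer.read_camera(n); ims.append(p["frame"])
    print(n,p["fx"],p["fy"],p["cx"],p["cy"],np.round(p["rvec"],4).tolist(),np.round(p["tvec"],4).tolist(),p["shot"])
    for t in("blade_grip","blade","stand_top","dock","mouth_1","rail","ball1_center","rod1","rod2"):
        print(t,[(np.round(d["rect"],1).tolist(),round(d["score"],2)) for d in viewer.search_frame(p,t)][:4])
    cv2.imwrite(f"pics/{n}1.png",cv2.resize(p["frame"][:,:,::-1],(800,600),interpolation=cv2.INTER_CUBIC))
E
```

```text
{'t': 0.0, 'q': [1.195, 0.478, 0.022, 1.556, -0.012, 1.109, -0.083], 'joint_vel': [0.0, 0.0, -0.0, 0.0, 0.003, -0.002, -0.002], 'joint_torque': [0.001, -59.645, 1.608, -28.12, 0.013, 0.009, -0.0], 'eef_pos': [0.178, -0.65, 0.194], 'tool_rot': [-0.001, 0.991, 0.134, -0.0], 'contact_force': [-0.141, -0.346, -0.336], 'torque': [-0.042, -0.029, 0.001], 'gripper_width': 1.002}
top 346.4551276914584 346.4551276914584 256.25620786271804 193.72082249682873 [2.1567, -2.1467, 0.1741] [-0.0407, 0.5839, 0.9188] 1
blade_grip [([326.5, 223.5, 15.6, 9.2], 0.67)]
blade []
stand_top [([323.1, 226.6, 38.4, 34.4], 0.7), ([186.8, 220.3, 81.6, 53.8], 0.27)]
dock [([185.5, 219.3, 89.2, 55.4], 0.69)]
mouth_1 [([186.8, 219.5, 80.8, 55.0], 0.62)]
rail []
ball1_center [([277.4, 147.6, 19.8, 20.8], 0.67)]
rod1 [([367.5, 145.8, 26.3, 23.5], 0.64), ([185.8, 220.7, 83.5, 53.6], 0.43)]
rod2 [([367.5, 145.8, 26.3, 23.5], 0.64), ([185.8, 220.7, 83.5, 53.6], 0.43)]
side 473.0339021757845 473.0339021757845 252.26907016025552 195.09136875230564 [2.2697, -0.6538, 0.2664] [-0.4969, 0.2596, 0.8694] 2
blade_grip [([275.2, 274.8, 12.8, 27.7], 0.74)]
blade [([275.1, 272.6, 10.5, 30.9], 0.51)]
stand_top [([276.9, 293.4, 50.5, 55.1], 0.58)]
dock [([193.6, 177.6, 40.4, 82.4], 0.59)]
mouth_1 [([193.7, 179.2, 39.6, 75.7], 0.74)]
rail []
ball1_center [([327.4, 207.8, 23.3, 21.5], 0.75)]
rod1 [([410.8, 279.2, 35.0, 52.1], 0.85), ([263.6, 352.0, 28.9, 57.7], 0.57)]
rod2 [([410.8, 279.2, 35.0, 52.1], 0.85), ([263.6, 352.0, 28.9, 57.7], 0.57)]
```

View pics/top1.png

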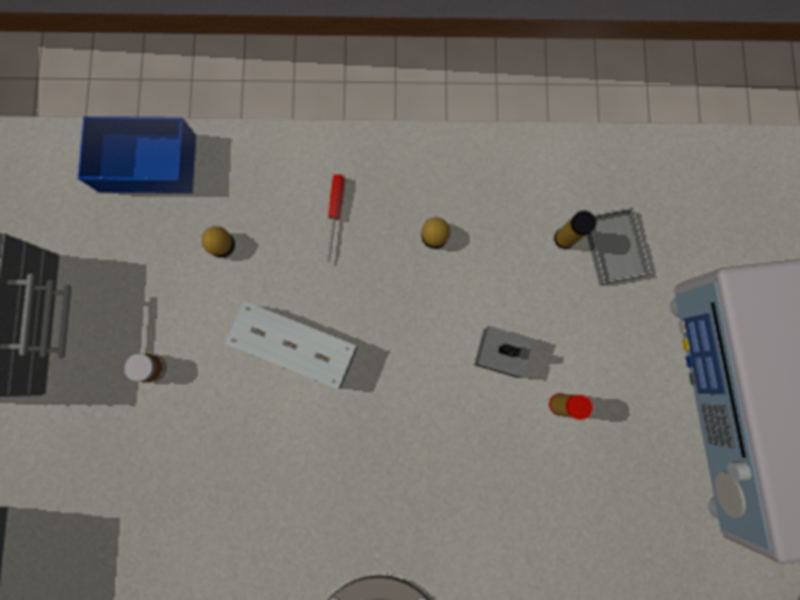

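View pics/side1.png

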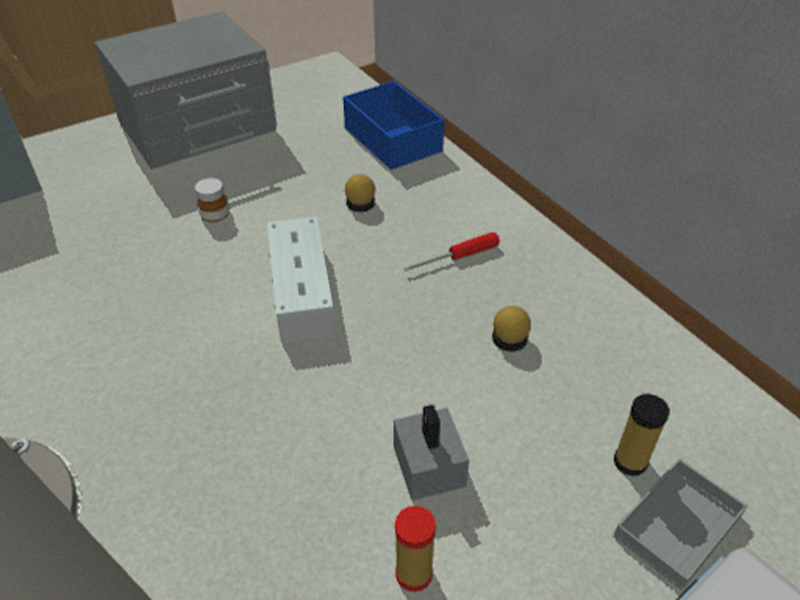

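The top view shows the dock with its mouths at about (258,332), (290,345) and (322,357), in 800x600 pixels. The stand with the black blade is at (512,352), the red rod at (570,405), the black rod at (575,230), and the balls at (218,241) and (435,232). The side view agrees.

```bash
cat > h.py <<'E'
import numpy as np, cv2
from station import readout, viewer
from scipy.spatial.transform import Rotation as R
def fixed_ray(p,u,v):
    Rm=cv2.Rodrigues(np.array(p["rvec"]))[0]; t=np.array(p["tvec"])
    d=np.array([(u-p["cx"])/p["fx"],(v-p["cy"])/p["fy"],1.]); return -Rm.T@t, Rm.T@d
def wrist_ray(p,o,u,v):
    x,y=u-p["cx"],v-p["cy"]; r=np.hypot(x,y); th=r/p["fx"]; s=np.sin(th)/max(r,1e-9)
    d=np.array([x*s,y*s,np.cos(th)]); T=np.array(p["tool_from_camera"])
    w,a,b,c=o["tool_rot"]; Rt=R.from_quat([a,b,c,w]).as_matrix()
    return np.array(o["eef_pos"])+Rt@T[:3,3], Rt@T[:3,:3]@d
def hit(ray,z):
    c,d=ray; return c+d*(z-c[2])/d[2]
E
python3 - <<'E'
from h import *
p=viewer.read_camera("top")
P=lambda u,v,z: hit(fixed_ray(p,u*.64-.18,v*.64-.18),z)[:2].round(4).tolist()
print("mouths",[P(u,v,.06) for u,v in((258,332),(290,345),(322,357))])
print("cover",[P(u,v,.06) for u,v in((248,304),(356,347),(338,386),(228,345))])
print("stand",[P(u,v,.058) for u,v in((487,328),(545,345),(476,364))])
print("blade top",[P(u,v,.108) for u,v in((500,347),(522,353),(511,350))])
for n,u,v,z in(("redrod",580,407,.111),("blackrod",583,222,.111),("ball",218,241,.04),("ball",435,232,.04)): print(n,P(u,v,z))
E
```

```text
mouths [[0.5296, 0.2083], [0.5074, 0.1525], [0.4871, 0.0971]]
cover [[0.5783, 0.2277], [0.5045, 0.039], [0.438, 0.0686], [0.5069, 0.2587]]
stand [[0.5387, -0.1883], [0.5096, -0.2887], [0.4763, -0.168]]
blade top [[0.5024, -0.2003], [0.4928, -0.2362], [0.4976, -0.2183]]
redrod [0.4061, -0.3268]
blackrod [0.7148, -0.3459]
ball [0.6958, 0.2921]
ball [0.7156, -0.1]
```

```bash
cat >> h.py <<'E'
def plan(tgt,xang):
    """target TCP, world angle (deg) of tool x, tool down -> tool shift mm, rotvec deg"""
    o=readout.get_obs(); w,a,b,c=o["tool_rot"]; Rt=R.from_quat([a,b,c,w]).as_matrix()
    t=np.radians(xang); cx,sx=np.cos(t),np.sin(t)
    Rg=np.array([[cx,sx,0],[sx,-cx,0],[0,0,-1.]])
    print("t",o["t"],"shift",(Rt.T@(np.array(tgt)-o["eef_pos"])*1e3).round(1),"rot",np.degrees(R.from_matrix(Rt.T@Rg).as_rotvec()).round(1))
E
python3 -c "
from h import *
plan([.4976,-.2183,.21],75)
print(np.array(viewer.read_camera('wrist')['tool_from_camera']).round(3))"
```

```text
t 1.05 shift [ 422.1 -332.8  -15.5] rot [  0.   -0.  -59.7]
[[ 0.001 -0.966 -0.26   0.066]
 [ 1.     0.001  0.001  0.001]
 [-0.001 -0.26   0.966 -0.179]
 [ 0.     0.     0.     1.   ]]
```

```bash
python3 -m handwheel '[[[422,-333,-15],[0,0,-59.7],-1],[[422,-333,-15],[0,0,-59.7],-1],[[422,-333,-15],[0,0,-59.7],-1],[[422,-333,-15],[0,0,-59.7],-1],[[422,-333,-15],[0,0,-59.7],-1],[[422,-333,-15],[0,0,-59.7],-1],[[422,-333,-15],[0,0,-59.7],-1],[[422,-333,-15],[0,0,-59.7],-1],[[422,-333,-15],[0,0,-59.7],-1],[[422,-333,-15],[0,0,-59.7],-1],[[422,-333,-15],[0,0,-59.7],-1],[[422,-333,-15],[0,0,-59.7],-1],[[422,-333,-15],[0,0,-59.7],-1],[[422,-333,-15],[0,0,-59.7],-1],[[422,-333,-15],[0,0,-59.7],-1],[[422,-333,-15],[0,0,-59.7],-1],[[422,-333,-15],[0,0,-59.7],-1],[[422,-333,-15],[0,0,-59.7],-1]]' 40
python3 - <<'E'
from h import *
o=readout.get_obs(); p=viewer.read_camera("wrist"); np.save("w1.npy",p,allow_pickle=True); np.save("o1.npy",o,allow_pickle=True)
print(o["eef_pos"],o["q"],p["fx"],p["cx"],p["cy"])
for t in("blade_grip","stand_top","blade"):
    print(t,[(np.round(d["rect"],1).tolist(),round(d["score"],2)) for d in viewer.search_frame(p,t)][:4])
cv2.imwrite("pics/w1.png",cv2.resize(p["frame"][:,:,::-1],(800,600),interpolation=cv2.INTER_CUBIC))
E
```

```text
t: 2.6
eef_pos: [0.4965, -0.2199, 0.2094]
tool_rot: [0.0, 0.794, 0.608, -0.0]
contact_force: [0.0, -0.7, 0.4]
gripper_width: 1.0
[ 0.49650378 -0.21985055  0.20936208] [ 0.64858589  0.2766101  -0.41613063  1.83253778  0.12764843  1.05893271
 -0.0802481 ] 297.3186396354542 253.93950642219988 193.4043166683914
blade_grip [([256.1, 176.9, 14.5, 33.8], 0.95), ([434.9, 225.1, 63.0, 55.1], 0.18)]
stand_top [([258.8, 169.4, 60.2, 67.2], 0.98)]
blade [([258.5, 178.8, 14.4, 36.3], 0.87)]
```

View pics/w1.png

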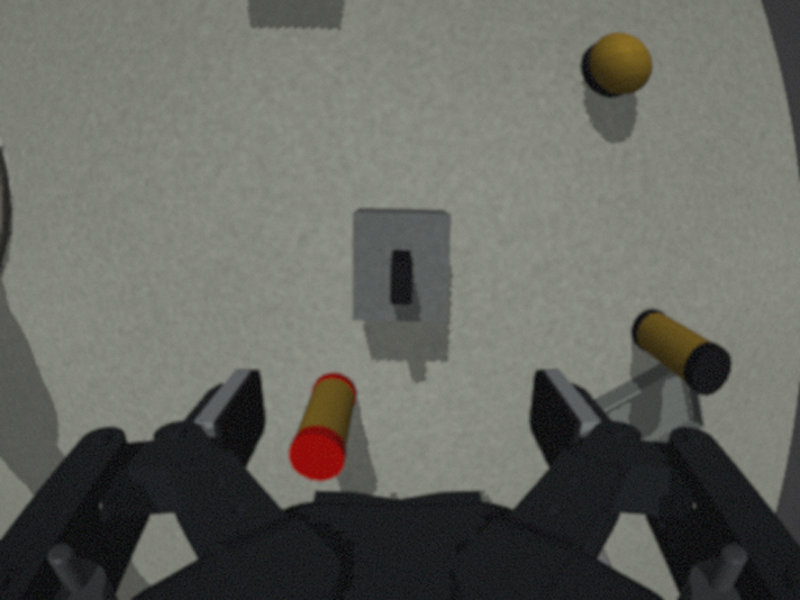

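```bash
python3 - <<'E'
from h import *
p=np.load("w1.npy",allow_pickle=True).item();o=np.load("o1.npy",allow_pickle=True).item()
P=lambda u,v,z: hit(wrist_ray(p,o,u*.64-.18,v*.64-.18),z)[:2]
S=np.array([P(u,v,.058) for u,v in((354,210),(449,211),(450,321),(353,320))]); print(S.round(4).tolist(),S.mean(0).round(4))
for a,b in((0,1),(3,2),(0,3),(1,2)): d=S[b]-S[a]; print(np.linalg.norm(d).round(4),np.degrees(np.arctan2(d[1],d[0])).round(1))
for z,u,v in((.108,391,303),(.108,411,304),(.058,393,251),(.058,411,251)): print(z,P(u,v,z).round(4))
g=cv2.cvtColor(p["frame"],cv2.COLOR_RGB2GRAY); print(g[150:204:2,244:272:2])
E
```

```text
[[0.4795, -0.1695], [0.5444, -0.1876], [0.5258, -0.2672], [0.456, -0.2476]] [ 0.5014 -0.218 ]
0.0675 -15.6
0.0725 -15.7
0.0816 -106.7
0.0817 -103.2
0.108 [ 0.4911 -0.2294]
0.108 [ 0.503  -0.2333]
0.058 [ 0.4984 -0.2053]
0.058 [ 0.5109 -0.2087]
[[91 93 92 92 92 92 92 95 94 94 95 94 94 96]
 [94 95 93 93 92 94 95 94 94 94 95 93 94 94]
 [92 94 96 90 92 93 92 94 91 93 97 96 93 94]
 [92 94 96 91 91 90 91 92 91 88 92 93 94 95]
 [91 92 96 93 90 86 90 92 92 90 92 96 95 97]
 [90 93 96 83 50 48 48 57 55 68 87 94 94 96]
 [91 95 96 70 28 24 23 26 15 51 90 92 94 92]
 [93 93 92 70 29 20 21 22 14 35 84 94 94 93]
 [91 91 88 55 26 18 14 12 22 30 76 93 92 92]
 [91 88 87 59 28 29 27 28 28 26 68 94 94 95]
 [91 94 90 48 26 25 26 25 29 27 70 93 93 95]
 [94 95 90 56 23 27 28 27 25 29 76 94 96 93]
 [93 93 92 54 23 22 28 21 27 26 72 93 93 94]
 [92 94 91 49 29 30 26 29 24 28 63 90 94 93]
 [92 95 87 49 25 26 27 25 17 29 67 94 95 93]
 [91 93 89 49 22 26 22 30 32 31 62 91 96 93]
 [90 91 88 43 25 22 27 25 25 34 55 81 93 94]
 [90 93 85 45 26 23 25 23 21 25 56 82 93 97]
 [93 92 90 43 23 22 26 23 20 30 51 74 94 94]
 [91 92 90 44 27 26 25 23 13 25 54 69 90 94]
 [91 92 85 43 28 22 30 26 24 29 57 65 82 93]
 [92 96 89 43 20 28 26 25 32 27 56 65 82 96]
 [91 92 89 69 42 41 40 34 39 46 63 64 78 94]
 [94 93 94 93 72 65 62 61 58 62 62 63 65 93]
 [94 94 95 92 78 63 64 63 65 62 62 63 70 91]
 [95 96 96 95 84 65 62 65 63 60 63 62 75 94]
 [95 95 96 97 93 70 61 66 63 63 67 64 81 96]]
```

```bash
python3 -c "
from h import *
plan([.501,-.219,.069],75)"
```

```text
t 2.8 shift [  1.    3.8 140.5] rot [-0.  0. -0.]
```

```bash
python3 -m handwheel '[[[1,4,40],[0,0,0],-1],[[1,4,80],[0,0,0],-1],[[1,4,115],[0,0,0],-1],[[1,4,130],[0,0,0],-1],[[1,4,140],[0,0,0],-1],[[1,4,140],[0,0,0],-1],[[1,4,140],[0,0,0],0],[[1,4,140],[0,0,0],0.4],[[1,4,140],[0,0,0],0.5],[[1,4,140],[0,0,0],0.6],[[1,4,140],[0,0,0],1],[[1,4,140],[0,0,0],1],[[1,4,140],[0,0,0],1],[[1,4,140],[0,0,0],1],[[1,4,140],[0,0,0],1],[[1,4,140],[0,0,0],1],[[1,4,140],[0,0,0],1],[[1,4,140],[0,0,0],1]]' 60
python3 -c "
from h import *
o=readout.get_obs();print(o)"
```

```text
t: 4.3
eef_pos: [0.5022, -0.2184, 0.0703]
tool_rot: [0.001, 0.793, 0.609, 0.0]
contact_force: [-0.1, 0.3, 5.6]
gripper_width: 0.112
{'t': 4.3, 'q': array([ 0.59980768,  0.45165181, -0.38067908,  1.95024601,  0.23300147,
        0.78057111, -0.17368363]), 'joint_vel': array([-9.40372690e-04, -3.64147811e-05, -1.26447775e-03, -3.83601179e-04,
        2.68877714e-04, -7.90643118e-04, -6.81505678e-04]), 'joint_torque': array([-1.11157293e-01, -4.72639132e+01, -3.37432824e+00, -2.03436774e+01,
        1.99045299e-02, -3.49544445e-01, -1.49886275e-02]), 'eef_pos': array([ 0.50220461, -0.21844138,  0.07031245]), 'tool_rot': array([6.07922382e-04, 7.93123082e-01, 6.09061026e-01, 2.70527810e-04]), 'contact_force': array([-0.14186309,  0.28673248,  5.6478321 ]), 'torque': array([0.00243587, 0.21424667, 0.07132968]), 'gripper_width': 0.11187619838015099}
```

```bash
python3 -m handwheel '[[[0,0,-10],[0,0,0],1],[[0,0,-30],[0,0,0],1],[[0,0,-60],[0,0,0],1],[[0,0,-95],[0,0,0],1],[[0,0,-120],[0,0,0],1],[[0,0,-120],[0,0,0],1],[[0,0,-120],[0,0,0],1]]'
python3 - <<'E'
from h import *
o=readout.get_obs(); p=viewer.read_camera("wrist"); print(o["contact_force"],o["torque"])
cv2.imwrite("pics/w2.png",cv2.resize(p["frame"][:,:,::-1],(800,600),interpolation=cv2.INTER_CUBIC))
E
```

```text
t: 4.88
eef_pos: [0.5024, -0.2185, 0.1913]
tool_rot: [0.001, 0.793, 0.609, 0.001]
contact_force: [-0.2, 0.3, -2.0]
gripper_width: 0.114
[-0.19902368  0.3154945  -2.03078871] [0.00493722 0.06138072 0.00364475]
```

View pics/w2.png

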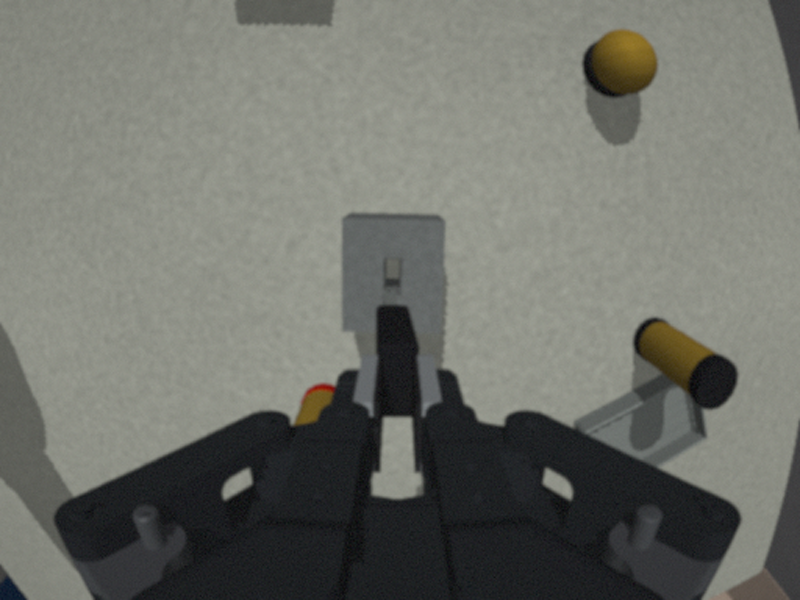

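```bash
python3 -c "
from h import *
plan([.462,.032,.19],69)"
```

```text
t 4.9333 shift [ 231.6 -102.5   -0.5] rot [0. 0. 6.]
```

```bash
python3 -m handwheel '[[[30,-13,0],[0,0,2],1],[[65,-29,0],[0,0,4],1],[[100,-44,0],[0,0,6],1],[[135,-60,0],[0,0,6],1],[[170,-75,0],[0,0,6],1],[[205,-91,0],[0,0,6],1],[[225,-100,0],[0,0,6],1],[[232,-102,0],[0,0,6],1],[[232,-102,0],[0,0,6],1],[[232,-102,0],[0,0,6],1],[[232,-102,0],[0,0,6],1]]'
python3 - <<'E'
from h import *
o=readout.get_obs(); p=viewer.read_camera("wrist"); np.save("w3.npy",p,allow_pickle=True); np.save("o3.npy",o,allow_pickle=True)
for t in("mouth_1","dock","rail"): print(t,[(np.round(d["rect"],1).tolist(),round(d["score"],2)) for d in viewer.search_frame(p,t)][:4])
cv2.imwrite("pics/w3.png",cv2.resize(p["frame"][:,:,::-1],(800,600),interpolation=cv2.INTER_CUBIC))
E
```

```text
t: 5.85
eef_pos: [0.4627, 0.0303, 0.1888]
tool_rot: [-0.0, 0.825, 0.566, -0.001]
contact_force: [0.2, -0.8, -1.2]
gripper_width: 0.115
mouth_1 [([252.5, 75.5, 78.8, 150.9], 0.66)]
dock [([250.9, 75.3, 79.5, 150.6], 0.77)]
rail []
```

View pics/w3.png

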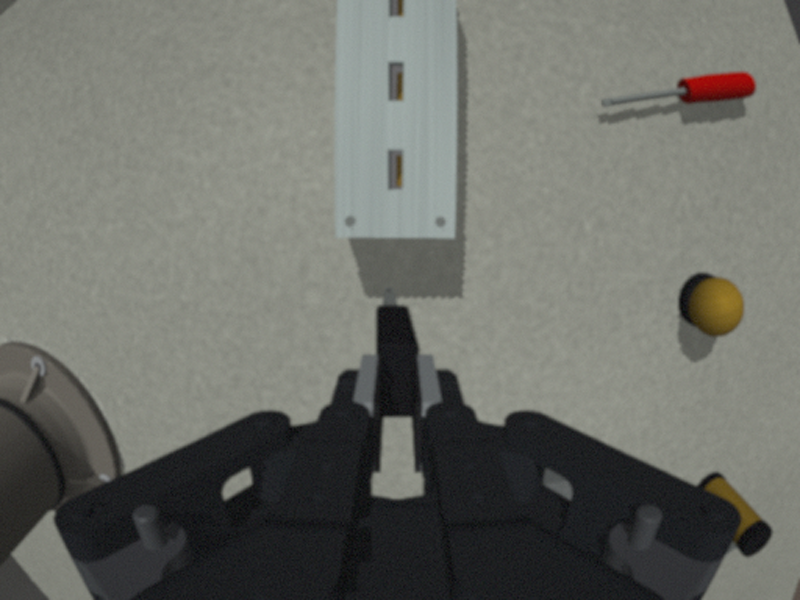

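```bash
python3 - <<'E'
from h import *
p=np.load("w3.npy",allow_pickle=True).item();o=np.load("o3.npy",allow_pickle=True).item()
f=p["frame"]; g=cv2.cvtColor(f,cv2.COLOR_RGB2GRAY)
roi=np.zeros_like(g); roi[0:135,225:283]=(g[0:135,225:283]<140)*255
n,l,s,c=cv2.connectedComponentsWithStats(roi)
M=[]
for i in range(1,n):
    if s[i,4]>60:
        x,y,w,h=s[i,:4]; P=[hit(wrist_ray(p,o,u,v),.06)[:2] for u,v in((x-.5,y-.5),(x+w-.5,y-.5),(x+w-.5,y+h-.5),(x-.5,y+h-.5))]
        print(s[i],np.mean(P,0).round(4),np.linalg.norm(P[1]-P[0]).round(4),np.linalg.norm(P[2]-P[1]).round(4)); M.append(np.mean(P,0))
for row in (52,108): print(g[row,240:268])
# cover edges angle: left & right edges
for row in (20,80,140):
    r=g[row].astype(int); L=np.argmax(np.diff(r[200:235]))+200.5; Rr=np.argmin(np.diff(r[270:310]))+270.5
    print(row,L,Rr,hit(wrist_ray(p,o,L,row),.06)[:2].round(4),hit(wrist_ray(p,o,Rr,row),.06)[:2].round(4))
T=np.array(p["tool_from_camera"]);Ti=np.linalg.inv(T)
def proj(X):
    q=Ti[:3,:3]@X+Ti[:3,3]; a=np.hypot(q[0],q[1]); th=np.arctan2(a,q[2]); return p["cx"]+q[0]/a*th*p["fx"],p["cy"]+q[1]/a*th*p["fx"]
v=f[:,:,::-1].copy(); v=cv2.resize(v[150:290,190:320],None,fx=6,fy=6,interpolation=cv2.INTER_CUBIC)
v=v[:600]
for X,col in (((.014,.007,-.038),(0,0,255)),((.014,-.007,-.038),(0,0,255)),((.014,.007,.012),(0,255,0)),((.014,-.007,.012),(0,255,0)),((.01,.003,.05),(255,0,0)),((.01,-.003,.05),(255,0,0)),((.01,0,.062),(255,0,255)),((.01,0.003,.012),(0,255,255)),((.01,-0.003,.012),(0,255,255))):
    u,w=proj(np.array(X)); cv2.circle(v,(int((u-190+.5)*6),int((w-150+.5)*6)),3,col,-1)
cv2.imwrite("pics/c3.png",v)
E
```

```text
[248   0  11  11 119] [0.529  0.2028] 0.0114 0.0131
[248  39  11  26 275] [0.5102 0.1538] 0.0112 0.0282
[248  95  10  27 253] [0.4883 0.0984] 0.0102 0.028
[159 159 160 159 159 158 157 154 133 102  84  98 100  92  79  66  69 102
 137 155 162 161 163 161 161 156 161 161]
[158 156 155 157 156 159 159 144 119  94  90  99  99  84  73  68  83 116
 141 156 161 161 159 160 158 158 163 163]
20 214.5 291.5 [0.4859 0.2017] [0.5602 0.173 ]
80 213.5 292.5 [0.4618 0.1405] [0.5372 0.1115]
140 227.5 291.5 [0.4523 0.0768] [0.5143 0.0531]
```

View pics/c3.png

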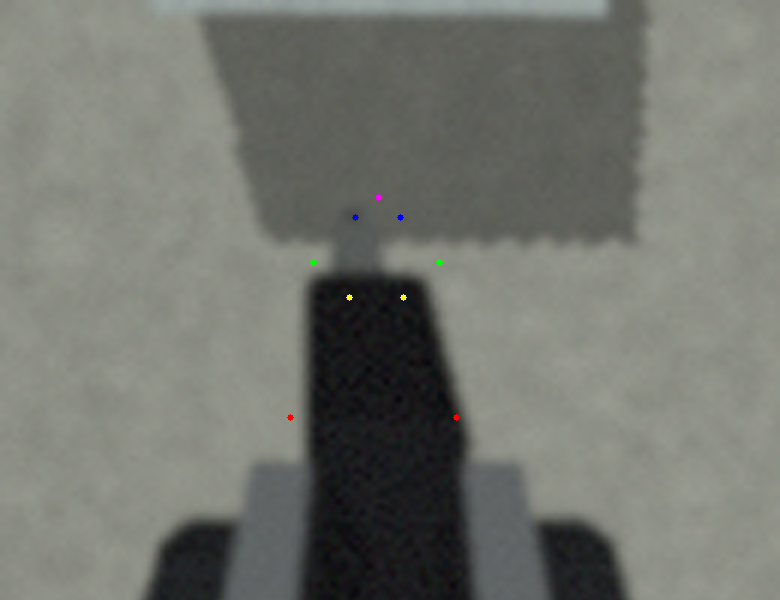

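The wrist view shows the dock mouths at about (396,82) and (396,169) in 800x600 pixels, with brass contacts on the right and the rail on the left. In the crop the blade hangs tilted about 2.5°, with its tip to the left. I'll fit its pose in the tool frame and correct for it.

```bash
cat >> h.py <<'E'
from scipy.optimize import least_squares
def wproj(p,X):
    Ti=np.linalg.inv(np.array(p["tool_from_camera"])); q=Ti[:3,:3]@X+Ti[:3,3]; a=np.hypot(q[0],q[1]); th=np.arctan2(a,q[2])
    return np.array([p["cx"]+q[0]/a*th*p["fx"],p["cy"]+q[1]/a*th*p["fx"]])
def bplan(B,mouth,h,xang=68.9):
    """B=(pos of shoulder in tool, rotvec of blade in tool; blade frame x=tool x,y=tool y,z=down). shoulder to mouth xy, height h"""
    o=readout.get_obs(); w,a,b,c=o["tool_rot"]; Rt=R.from_quat([a,b,c,w]).as_matrix()
    t=np.radians(xang); cx,sx=np.cos(t),np.sin(t); Rg=np.array([[cx,sx,0],[sx,-cx,0],[0,0,-1.]])
    Rn=Rg@R.from_rotvec(B[3:]).as_matrix().T; tgt=np.array([*mouth,h])-Rn@B[:3]
    print("t",round(o["t"],2),"tcp",o["eef_pos"].round(4),"F",o["contact_force"].round(2),"\nshift",(Rt.T@(tgt-o["eef_pos"])*1e3).round(1),"rot",np.degrees(R.from_matrix(Rt.T@Rn).as_rotvec()).round(2),"down10mm",(Rn.T@[0,0,-10]).round(2))
E
python3 - <<'E'
from h import *
p=np.load("w3.npy",allow_pickle=True).item()
Z=lambda u,v:np.array([u/6+190-.5,v/6+150-.5])
obs=[((.014,-.007,0),Z(310,278)),((.014,.007,0),Z(425,278)),((.014,-.007,-.05),Z(305,440)),((.014,.007,-.05),Z(466,440)),((.010,0,.05),Z(351,206))]
# params: shoulder pos in tool, roll about x only (pads fix yaw); pitch weakly
def B(q): return np.array([*q[:3],q[3],q[4],0])
def res(q):
    Rb=R.from_rotvec(B(q)[3:]).as_matrix()
    return np.r_[np.concatenate([wproj(p,Rb@np.array(X)+q[:3])-z for X,z in obs]), (q[2]-.012)*200, q[4]*20]
s=least_squares(res,[0,0,.012,0,0]); print(s.x.round(4),s.fun.round(2)); np.save("B.npy",B(s.x))
bplan(B(s.x),(.4883,.0984),.125)
E
```

```text
[-0.0024 -0.0012  0.0146  0.0465  0.011 ] [-1.07  0.13  0.48 -0.11 -0.04  0.2   0.26 -0.23  0.39  0.04  0.53  0.22]
t 6.05 tcp [0.463  0.031  0.1893] F [-0.49 -0.38 -0.75] 
shift [74.6 -0.1 49.6] rot [-2.68 -0.62  0.02] down10mm [ 0.11 -0.46  9.99]
```

```bash
python3 -m handwheel '[[[25,0,0],[-1,0,0],1],[[50,0,0],[-2.7,0,0],1],[[70,0,20],[-2.7,0,0],1],[[75,0,40],[-2.7,0,0],1],[[75,0,47],[-2.7,0,0],1],[[75,0,47],[-2.7,0,0],1],[[75,0,47],[-2.7,0,0],1],[[75,0,47],[-2.7,0,0],1]]'
python3 - <<'E'
from h import *
B=np.load("B.npy"); B[4]=0; np.save("B.npy",B)
bplan(B,(.4883,.0984),.125)
o=readout.get_obs(); p=viewer.read_camera("wrist"); np.save("w4.npy",p,allow_pickle=True); np.save("o4.npy",o,allow_pickle=True)
v=cv2.resize(p["frame"][110:240,170:340,::-1],None,fx=4.6,fy=4.6,interpolation=cv2.INTER_CUBIC); cv2.imwrite("pics/c4.png",v)
E
```

```text
t: 6.72
eef_pos: [0.4903, 0.1012, 0.1433]
tool_rot: [0.02, 0.824, 0.566, 0.014]
contact_force: [-0.4, 0.0, -0.9]
gripper_width: 0.109
t 6.72 tcp [0.4903 0.1012 0.1433] F [-0.4   0.04 -0.92] 
shift [-0.9 -0.5  3.6] rot [ 0.1  -0.01  0.04] down10mm [ 0.   -0.46  9.99]
```

View pics/c4.png

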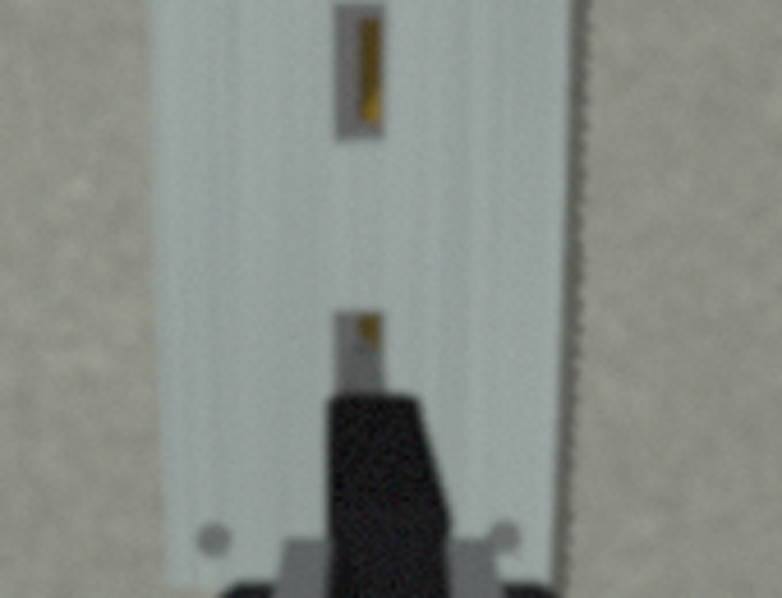

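```bash
python3 - <<'E'
from h import *
p=np.load("w4.npy",allow_pickle=True).item();o=np.load("o4.npy",allow_pickle=True).item();B=np.load("B.npy")
g=cv2.cvtColor(p["frame"],cv2.COLOR_RGB2GRAY)
Z=lambda u,v:np.array([u/4.6+170-.5,v/4.6+110-.5])
H=lambda u,v,z=.06:hit(wrist_ray(p,o,*Z(u,v)),z)[:2]
m2=np.mean([H(334,5),H(384,5),H(384,139),H(334,139)],0); u=H(334,312);v=H(385,312)
d=np.array([np.cos(np.radians(68.9)),np.sin(np.radians(68.9))])
m1=(u+v)/2-.013*d; print("m2",m2.round(4),"m1",m1.round(4),"w",np.linalg.norm(v-u).round(4),"ang",np.degrees(np.arctan2(*(m2-m1)[::-1])).round(2),np.linalg.norm(m2-m1).round(4))
w,a,b,c=o["tool_rot"];Rt=R.from_quat([a,b,c,w]).as_matrix();Rb=R.from_rotvec(B[3:]).as_matrix()
for X in((0,0,0),(0,0,.05)): print("blade",(o["eef_pos"]+Rt@(B[:3]+Rb@np.array(X))).round(4))
for X in((.014,-.007,0),(.014,.007,0),(.014,.007,-.05),(.01,0,.05)): print((( wproj(p,B[:3]+Rb@np.array(X))+.5-[170,110])*4.6).round(0))
for r in range(176,198,2): print(r,g[r,236:260])
bplan(B,m1,.105)
E
```

```text
m2 [0.5102 0.1543] m1 [0.4886 0.0985] w 0.01 ang 68.91 0.0598
blade [0.489  0.0992 0.1287]
blade [0.489  0.0991 0.0787]
[325. 398.]
[420. 397.]
[451. 515.]
[363. 345.]
176 [153 150 153 155 155 154 154 150 149 150 147 145 148 150 146 146 149 153
 157 155 158 158 157 155]
178 [153 153 152 155 154 147 130 115 109 108 107 104  99  92  94  95 108 129
 147 154 158 159 156 153]
180 [153 151 151 153 152 145 128 106  96  96  95  84  68  63  66  72  93 123
 145 155 156 156 157 157]
182 [152 151 154 155 154 146 127 106  96  97  95  85  75  63  68  73  91 123
 145 155 158 157 156 156]
184 [153 152 152 155 154 147 129 107  97  96  92  86  82  79  77  78  97 123
 146 153 159 157 157 152]
186 [152 150 153 154 154 148 127 108  93  93  86  81  75  80  81  83 100 123
 149 156 155 158 155 155]
188 [152 150 152 154 155 147 131 106  95  89  88  88  86  86  86  92 101 126
 147 156 159 156 156 154]
190 [154 152 154 155 154 146 127 105  93  88  87  87  87  89  90  87 103 122
 145 154 157 156 155 155]
192 [153 153 151 155 153 149 129 105  92  86  85  83  88  88  84  87  95 117
 138 152 158 157 157 153]
194 [153 152 152 156 153 147 126  99  82  78  76  75  78  80  80  80  83  98
 121 135 141 141 146 146]
196 [151 151 151 152 139 115  80  51  42  38  34  30  38  34  38  38  36  43
  51  52  58  59  69  81]
t 6.77 tcp [0.4905 0.1014 0.1435] F [ 0.13  0.23 -0.81] 
shift [-1.  -1.3 23.8] rot [ 0.13 -0.03  0.04] down10mm [ 0.   -0.46  9.99]
```

```bash
python3 -m handwheel '[[[-0.8,-0.3,2],[0,0,0],1],[[-0.8,-0.7,10],[0,0,0],1],[[-0.8,-1,15],[0,0,0],1],[[-0.8,-1.2,20],[0,0,0],1],[[-0.8,-1.4,25],[0,0,0],1],[[-0.8,-1.7,30],[0,0,0],1],[[-0.8,-1.9,35],[0,0,0],1]]'
python3 -c "
from h import *
bplan(np.load('B.npy'),(.4886,.0985),.06)"
```

```text
t: 7.35
eef_pos: [0.4892, 0.1017, 0.1068]
tool_rot: [0.019, 0.824, 0.567, 0.013]
contact_force: [0.3, 0.2, -0.3]
gripper_width: 0.11
t 7.35 tcp [0.4892 0.1017 0.1068] F [ 0.32  0.19 -0.33] 
shift [-0.7 -0.3 32.1] rot [ 0.02 -0.    0.16] down10mm [ 0.   -0.46  9.99]
```

```bash
python3 -m handwheel '[[[0,0,1],[0,0,0],1],[[0,-0.1,2],[0,0,0],1],[[0,-0.1,3],[0,0,0],1]]' | grep -E "eef|force"
python3 -m handwheel '[[[0,0,1],[0,0,0],1],[[0,-0.1,2],[0,0,0],1]]' | grep -E "eef|force"
```

```text
eef_pos: [0.4894, 0.1017, 0.1044]
contact_force: [1.1, -0.6, -1.6]
eef_pos: [0.4895, 0.1016, 0.1026]
contact_force: [0.5, -0.6, -1.7]
```

```bash
python3 -m handwheel '[[[0,0,1],[0,0,0],1],[[0,-0.1,2],[0,0,0],1]]' | grep -E "eef|force"
```

```text
eef_pos: [0.4894, 0.1016, 0.1005]
contact_force: [0.3, 0.1, -1.5]
```

```bash
python3 -m handwheel '[[[0,0,1],[0,0,0],1],[[0,-0.1,2],[0,0,0],1]]' | grep -E "eef|force"
```

```text
eef_pos: [0.4894, 0.1016, 0.0984]
contact_force: [-0.3, -0.5, -1.5]
```

```bash
python3 -m handwheel '[[[0,0,1],[0,0,0],1],[[0,-0.1,2],[0,0,0],1]]' | grep -E "eef|force"
```

```text
eef_pos: [0.4893, 0.1016, 0.0964]
contact_force: [-0.5, -0.3, -1.4]
```

```bash
python3 -m handwheel '[[[0,0,1],[0,0,0],1],[[0,-0.1,2],[0,0,0],1]]' | grep -E "eef|force"
```

```text
eef_pos: [0.4893, 0.1016, 0.0943]
contact_force: [0.4, 0.0, -1.9]
```

```bash
python3 -m handwheel '[[[0,0,1],[0,0,0],1],[[0,-0.1,2],[0,0,0],1]]' | grep -E "eef|force"
```

```text
eef_pos: [0.4896, 0.1017, 0.0926]
contact_force: [1.3, -0.8, 2.4]
```

```bash
python3 -m handwheel '[[[0,0,1],[0,0,0],1],[[0,-0.1,2],[0,0,0],1],[[0,-0.1,3],[0,0,0],1]]' | grep -E "eef|force"
```

```text
eef_pos: [0.4905, 0.102, 0.0904]
contact_force: [-0.4, 0.2, 6.8]
```

```bash
python3 -m handwheel '[[[0,0,1],[0,0,0],1],[[0,-0.1,2],[0,0,0],1],[[0,-0.1,3],[0,0,0],1]]' | grep -E "t:|eef|force"
```

```text
t: 9.1
eef_pos: [0.4906, 0.1021, 0.0874]
tool_rot: [0.02, 0.824, 0.567, 0.015]
contact_force: [-0.2, -1.0, 7.4]
```

```bash
python3 -m handwheel '[[[0,0,1],[0,0,0],1],[[0,-0.1,2],[0,0,0],1]]' | grep -E "eef|force"
```

```text
eef_pos: [0.4905, 0.1021, 0.0854]
contact_force: [0.1, -0.3, 6.9]
```

```bash
python3 -m handwheel '[[[0,0,1],[0,0,0],1],[[0,-0.1,2],[0,0,0],1],[[0,-0.1,2],[0,0,0],1],[[0,-0.1,2],[0,0,0],1],[[0,-0.1,2],[0,0,0],1],[[0,-0.1,2],[0,0,0],1]]' | grep -E "t:|eef|force|rot"
python3 - <<'E'
from h import *
o=readout.get_obs(); p=viewer.read_camera("wrist"); np.save("w5.npy",p,allow_pickle=True); np.save("o5.npy",o,allow_pickle=True); print(o["torque"],o["contact_force"])
v=cv2.resize(p["frame"][110:240,170:340,::-1],None,fx=4.6,fy=4.6,interpolation=cv2.INTER_CUBIC); cv2.imwrite("pics/c5.png",v)
E
```

```text
t: 9.77
eef_pos: [0.49, 0.1019, 0.083]
tool_rot: [0.02, 0.824, 0.567, 0.014]
contact_force: [1.1, 0.2, 5.0]
[-0.05018215 -0.05989329  0.00842843] [1.0723527  0.18436284 5.00744111]
```

View pics/c5.png

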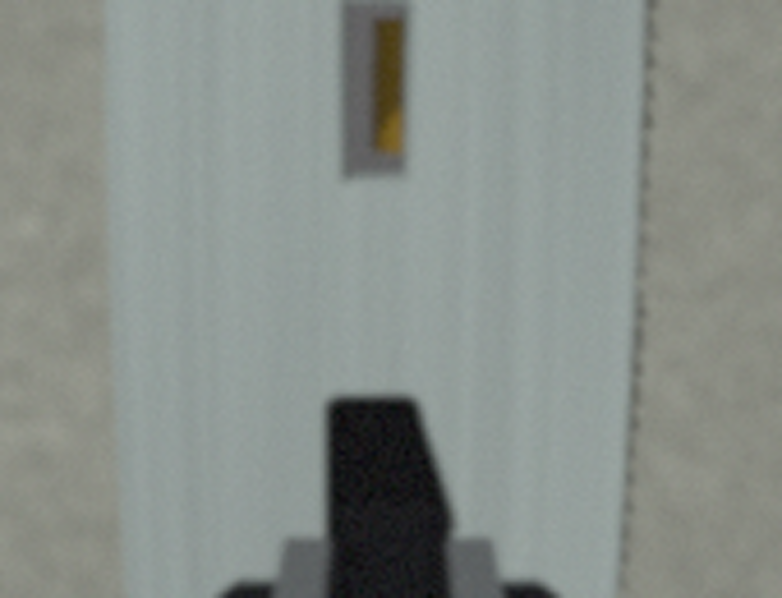

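```bash
python3 -m handwheel '[[[0,0,1],[0,0,0],1],[[0,-0.1,2],[0,0,0],1],[[0,-0.1,3],[0,0,0],1],[[0,-0.2,4],[0,0,0],1]]' | grep -E "eef|force"
```

```text
eef_pos: [0.4899, 0.1019, 0.0789]
contact_force: [0.6, -0.6, 6.1]
```

```bash
python3 -m handwheel '[[[0,0,1],[0,0,0],1],[[0,-0.1,2],[0,0,0],1],[[0,-0.1,3],[0,0,0],1]]' | grep -E "eef|force"
```

```text
eef_pos: [0.4898, 0.1019, 0.0759]
contact_force: [-0.6, 0.7, 5.5]
```

```bash
python3 -m handwheel '[[[0,0,0.5],[0,0,0],1],[[0,0,1],[0,0,0],1]]' | grep -E "eef|force"
```

```text
eef_pos: [0.4898, 0.1019, 0.0748]
contact_force: [-0.5, 1.0, 5.4]
```

```bash
python3 -m handwheel '[[[0,0,0.5],[0,0,0],1],[[0,0,1],[0,0,0],1]]' | grep -E "eef|force"
```

```text
eef_pos: [0.4898, 0.1019, 0.0738]
contact_force: [-1.3, -0.1, 5.6]
```

```bash
python3 -m handwheel '[[[0,0,0.5],[0,0,0],1],[[0,0,1],[0,0,0],1]]' | grep -E "eef|force"
```

```text
eef_pos: [0.4898, 0.1019, 0.0728]
contact_force: [0.3, 0.2, 5.1]
```

```bash
python3 -m handwheel '[[[0,0,0.5],[0,0,0],1],[[0,0,1],[0,0,0],1]]' | grep -E "eef|force"
```

```text
eef_pos: [0.49, 0.1019, 0.0721]
contact_force: [-2.3, -1.0, 13.1]
```

```bash
python3 -m handwheel '[[[0,0,0.5],[0,0,0],1],[[0,0,1],[0,0,0],1]]' | grep -E "t:|eef|force"
```

```text
t: 11.23
eef_pos: [0.4903, 0.1018, 0.0719]
tool_rot: [0.02, 0.824, 0.567, 0.014]
contact_force: [-5.3, -1.5, 22.9]
```

```bash
python3 -m handwheel '[[[0,0,-1],[0,0,0],1],[[0,0,-1],[0,0,0],0.7],[[0,0,-1],[0,0,0],0.5],[[0,0,-1],[0,0,0],0.3],[[0,0,-1],[0,0,0],0],[[0,0,-1],[0,0,0],-0.5],[[0,0,-1],[0,0,0],-0.5],[[0,0,-1],[0,0,0],-0.5],[[0,0,-1],[0,0,0],-0.5],[[0,0,-1],[0,0,0],-0.5]]'
```

```text
t: 12.07
eef_pos: [0.4895, 0.1015, 0.0714]
tool_rot: [0.019, 0.824, 0.567, 0.013]
contact_force: [-0.2, -0.4, -0.0]
gripper_width: 0.75
```

Released. I'll draw straight up and back along -x for a clear view.

```bash
python3 -m handwheel '[[[0,0,-10],[0,0,0],-0.5],[[0,1,-30],[0,0,0],-0.5],[[0,3,-65],[0,0,0],-0.5],[[0,5,-100],[0,0,0],-0.5],[[-30,5,-120],[0,0,0],-0.5],[[-60,5,-130],[0,0,0],-0.5],[[-60,5,-130],[0,0,0],-0.5],[[-60,5,-130],[0,0,0],-0.5],[[-60,5,-130],[0,0,0],-0.5]]'
python3 - <<'E'
from h import *
o=readout.get_obs(); p=viewer.read_camera("wrist"); s=viewer.read_camera("side"); np.save("w6.npy",p,allow_pickle=True); np.save("o6.npy",o,allow_pickle=True); np.save("s6.npy",s,allow_pickle=True)
a=cv2.resize(p["frame"][20:220,150:350,::-1],(400,400),interpolation=cv2.INTER_CUBIC)
b=cv2.resize(s["frame"][120:240,140:260,::-1],(400,400),interpolation=cv2.INTER_CUBIC); cv2.imwrite("pics/c6.png",np.hstack([a,b]))
for q in(p,s): print([(np.round(d["rect"],1).tolist(),round(d["score"],2)) for d in viewer.search_frame(q,"blade_grip")][:2])
E
```

```text
t: 12.82
eef_pos: [0.467, 0.0463, 0.2019]
tool_rot: [0.02, 0.824, 0.566, 0.014]
contact_force: [0.6, 0.1, -0.3]
gripper_width: 0.755
[([248.2, 122.4, 15.7, 28.6], 0.9)]
[([230.2, 118.7, 16.3, 18.4], 0.64), ([191.3, 176.1, 9.5, 22.5], 0.54)]
```

View pics/c6.png

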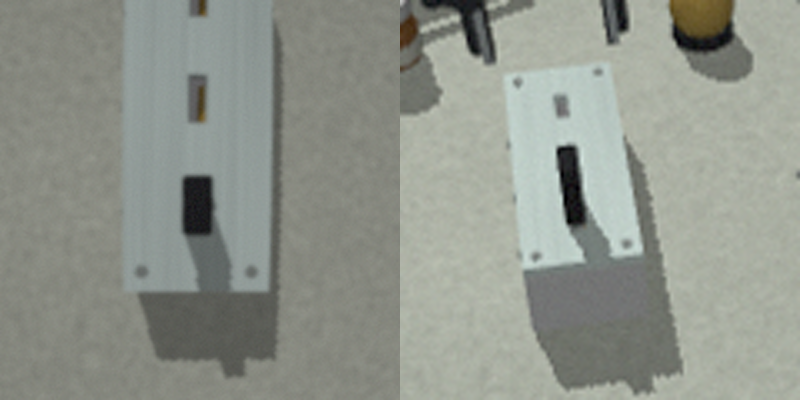

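```bash
python3 - <<'E'
from h import *
s=np.load("s6.npy",allow_pickle=True).item()
K=np.array([[s["fx"],0,s["cx"]],[0,s["fy"],s["cy"]],[0,0,1]])
d=np.array([.36,.933,0]);n=np.array([.933,-.36,0])
c=np.array([.4886,.0985,.06])-.001*n
X=np.array([c+a*.014*d+b*.007*n+[0,0,z] for z in(.001,.05) for a in(-1,1) for b in(-1,1)])
q=cv2.projectPoints(X,np.array(s["rvec"]),np.array(s["tvec"]),K,None)[0][:,0]; print("model",q.round(1).tolist(),q.min(0),q.max(0))
g=cv2.cvtColor(s["frame"],cv2.COLOR_RGB2GRAY)[155:195,180:205]; 
m=(g<55); ys,xs=np.nonzero(m); print("seen x",xs.min()+180,xs.max()+181,"y",ys.min()+155,ys.max()+156)
for r in range(0,40,4): print(r+155,np.nonzero(m[r])[0][[0,-1]]+180 if m[r].any() else None)
h=cv2.convexHull(q.astype(np.float32))
img=np.zeros((384,512),np.uint8);cv2.fillConvexPoly(img,h.round().astype(int),1)
for r in range(155,195,4): print(r,np.nonzero(img[r])[0][[0,-1]] if img[r].any() else None)
E
```

```text
model [[189.6, 188.6], [195.9, 187.8], [188.4, 180.3], [194.6, 179.5], [187.4, 172.2], [193.8, 171.4], [186.2, 164.0], [192.5, 163.1]] [186.19877344 163.14325269] [195.85061714 188.60714968]
seen x 187 195 y 164 188
155 None
159 None
163 None
167 [188 192]
171 [188 192]
175 [189 193]
179 [189 193]
183 [190 194]
187 [192 192]
191 None
155 None
159 None
163 [190 193]
167 [186 194]
171 [187 194]
175 [187 194]
179 [188 195]
183 [189 195]
187 [190 196]
191 None
```

```bash
python3 -c "
from station import bot,readout
print(readout.get_obs()['contact_force'],bot.hand_in())"
```

```text
the job is handed in; nothing more can be done
[-0.23216577  0.14861228  0.27317874] None
```

I drew the blade from its stand, corrected a 2.7° tilt in the grip, and felt socket 1 in small steps. It showed the good socket's drag, so I pushed the blade home there, released it, backed the arm off and handed the job in at about 13 s. I never touched sockets 2 and 3.

- **Drag:** it began at about 30 mm by my estimate and held at an even 5 to 7.5 N to home. That matches the good socket (2 to 10 N). The slack one would give under 1.5 N, and the tight one would have stopped the blade.
- **Home:** on the last two steps the force rose to 13 and then 23 N while the TCP stopped at about 72 mm, so the shoulder was on the cover. I kept it well below the 50 N limit.
- **Position:** in the last side picture the handle matches an upright, fully home blade at mouth 1 to within about 1 to 2 pixels, roughly 2 to 4 mm. The gripper was clear and the force near zero.
- **Not measured:** I had no direct reading of the press on the rail, so I inferred it from the drag. I also didn't re-measure the balls and rods, though the planned path kept clear of them.

No check failed or disagreed.

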